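# Level the grinder's pull-out tray

## Task

Level the grinder's pull-out tray: first slide the metal cover off the spirit level, all the way to its stop on the grinder's side. Then take the winged knob of the sprung levelling foot, press it fully down so that the foot is planted on the counter, and turn it until the bubble is centred between the two lines. Finish while still holding the knob pressed down (do not let go), with the other things on the counter left where they stand.

Things in the scene. Friction and masses are not known exactly. Their poses are not given: they have to be found in the camera images.
- stand: The grinder's stand with its pull-out tray, an aluminium board 170 mm wide, 360 mm long, 8 mm thick, fixed, its top 45 mm above the counter. Origin on the counter under the tray, 10 mm from the middle of its length; the tray reaches 190 mm towards -y (free end) and 170 mm towards +y, then the grinder follows.
- vial (a point): Centre of the spirit level on the tray, near the edge farthest from the robot: a green tube 92 mm long, 18 mm thick, along the tray's length, with two black rings 11.5 mm either side of this point, which lies 2 mm below the tube's top. Axes: +y along tube and tray from the knob's (free) end towards the grinder, +x across to the far edge, z up; within 0.25 rad of the world's.
- bubble_mid (a point): Middle of the pale bubble (20 x 11 mm) in the tube, hidden by the cover at first; its y in the axes of vial is the error. Knob clockwise from above: 14 mm per rad towards the knob (-y), counter-clockwise back. Pressing does not move it. At the start it is 6 to 18 mm off on the grinder's side.
- cover_grip (a point): On the axis of the upright steel post (16 x 16 mm, 30 mm tall) at the middle of the cover, 22 mm above the cover's flat roof, 8 mm below the post's top. The cover, a steel channel 46 mm wide, 94 mm long along the tray, slides over the tube along the tray's +y towards the grinder with 1.5 N of friction and stays put. Once open, the grinder (0.37 m high) is 150 mm beyond the post.
- cover (a joint): How far the cover is slid, m: 0 fully over the tube, 0.095 at its stop, fully open.
- wing: Winged knob of the levelling foot, black plastic, at the tray's free end: a disc 50 mm across, 10 mm high, with an upright wing 44 mm long, 13 mm thick, 34 mm tall on it; 140 mm along and 45 mm across the tray from the level's centre. Origin: on the turning axis at the disc's underside, 10 mm above the tray's top. x along the wing, y across its thickness (pinch this way), z up.
- wing_grip (a point): Point to grip the wing: on the turning axis, 33 mm above the origin of wing, 23 mm above the disc's top and 11 mm below the wing's top. Axes as wing. It goes straight down 6 mm as it is pressed.
- knob (a joint): Turn of the knob, rad, 0 at the start, positive clockwise seen from above, stops at -0.3 and 1.7. It turns against about 0.04 N m of friction and stays where it is left.
- plunger (a joint): How far the sprung knob, with the foot under it, is pressed down, m: 0 up (foot 6 mm clear of the counter), 0.006 foot planted, at a hard stop. It moves straight down without turning, takes about 3 N to start and 7 N to reach the stop, and springs up again when let go.
- cup_a: Speckled white ceramic cup, 76 mm across and 65 mm tall, between the robot and the tray; origin under its centre. Leave alone.
- cup_b: The second, like cup, beside the first. Leave alone.
- tamper: Chrome tamper, 58 mm across, 112 mm tall, beyond the tray on the knob's side; origin under its centre. Leave alone.
- canister: Green glass canister, 96 mm across, 150 mm tall, beyond the tray on the grinder's side; origin under its centre. Leave alone.
- spoon_rest: Flat black silicone spoon rest with a spoon, 110 x 200 mm, 13 mm high, on the robot's right; origin under its centre. Leave alone.

How it is judged:
By the outcome, as a careful person would: the job done as asked, in the order asked, and still so for the second after the job is handed in, while the arm keeps its last pose, push and grip.
It also fails if it takes over 58 s, if anything falls off the work surface, if the arm or the gripper's body presses on something with over 40 N, if the wrist force passes 120 N, or if a joint passes its speed limit or range.

## Robot

A 6-joint arm with a two-finger parallel gripper is mounted at the origin on the work surface. World frame = base frame: x ahead of the robot, y to its left, z up, the work surface at z = 0. Lengths are in mm, angles in rad, forces in N, time in s.
With the tool pointing down it reaches from about 350 to 975 mm from the base axis. Payload 7.1 kg.
Tool frame: the origin (TCP) lies midway between the tips of the shut fingers; the grasp point (between the pads) lies 19 mm behind it (ctrl.hold_point_z is the distance from the TCP to the grasp point, in mm); z points along the fingers, y is the direction in which the jaws open and shut (so a half turn about z gives the same grasp; the last joint's range is limited). The gripper opens to 88 mm and grips with 3 to 60 N. Pads are 20 mm wide; open, the fingers measure 115 mm over their backs; the gripper's body (75 mm by 178 mm) begins 61 mm behind the grasp point.
Start: joints at [-1.165, 0.423, 1.63, -0, 1.089, -0.019], TCP at [257.602, -569.426, 222.675] pointing down, gripper open.
Joint ranges: [-3, 3], [-0.9, 2.11], [0.09, 2.58], [-1.31, 4.45], [0.11, 2.69], [-2.54, 2.54]. Speed limits (rad/s): [2.39, 2.39, 3.01, 3.14, 3.14, 3.14].

## Interface

Orientations are given as a rotation vector (axis times angle).
In Python, from workcell import ctrl, eyes gives the robot as it stands.
- The arm moves only by the tool move_arm, never from a script. Its argument "deltas" is a list of rows, each a list of 6 numbers: the shift along the tool's x, y, z in mm, then the turn, a rotation vector about the tool's x, y, z in rad. A call has 1 to 5 rows; each row shifts and turns the pose as measured when the row begins, along the tool's axes as they then stand; what a row does not reach is not made up. A row lasts 1/12 s, in which the tool goes at most 41.7 mm and 7.16 degrees, less where a joint would pass 70% of its speed; a pose out of reach is approached as far as the arm can. A call is refused whole if a number of a shift passes 41.7 or a number of a turn 0.125, either way. A call with a gripper value outside its range is refused whole. "hand" is the closure, from -1 (fully open) to 1 (shut), set as the call begins (left out, the last holds). The fingers move at their own pace and stop on an object; the grip force is fixed at half the most. Time passes only in rows, so rows that do not move let the fingers close. It gives the time, the measured TCP pose, the force and the opening at its end, in the units of the state.
- ctrl.get_obs(): the state, without advancing time (a new reading comes with each control period).
- eyes.get_image(name): name is "scene" or "top" or "wrist"; returns a dict with "frame" (480x640x3 uint8, red, green, blue), "range_z" (480x640 float32, mm along the optical axis (not along the pixel's ray), 0 where there is no reading), "fx", "fy", "cx", "cy" (pixels), "cam_to_world" (4x4, takes a point from camera to world coordinates). Camera axes: x right, y down, z forward; pixel columns grow to the right and rows downward; lengths in mm; the calibration is good to about 2 mm. A picture is of the moment at which its call begins.
- ctrl.close_job(): hands the job in, once; it reports no verdict.
The state is a dict: "t": time; "qpos": joint angles; "qvel": joint speeds; "joint_torque": joint torques, N m; "ee_pos": TCP position; "orientation": TCP orientation; "ft_force": force on the tool from outside, world axes, zero at the start; "moment": the same for the moment, N m; "width": finger opening in mm.
Only numpy, scipy, OpenCV 4.12 (cv2) and the standard library are available. Lean on these libraries where they do the work, as an engineer would, in place of code of your own. Each camera call takes 0.05 s, during which the arm holds its last target.

## Working session

There is one attempt and no reset: what is moved stays moved. The work goes in short steps, Python scripts to look and compute and a tool call to move; the robot and the scene stay as the last step left them, time stands still between calls to the robot, and variables do not carry over. Pictures are saved under pics/ and viewed, and the job is handed in when it is done.

Besides the shell and the picture viewer there is one more tool, called after "Request:" by a JSON object that holds its "api" and its "payload". move_arm: Moves the arm, as the interface text tells. Its arguments: {"type":"object","properties":{"deltas":{"type":"array"},"hand":{"type":"number"}},"required":["deltas"]}

```bash
mkdir -p pics; ls
python3 - <<'E'
from workcell import ctrl, eyes
import cv2
print(ctrl.get_obs())
for n in("scene","top","wrist"):
    i=eyes.get_image(n); cv2.imwrite(f"pics/{n}0.png",i["frame"][:,:,::-1]); print(n,i["fx"],i["cx"],i["cy"],i["cam_to_world"])
E
```

```text
pics
{'t': 0.0, 'qpos': array([-1.16499010e+00,  4.23789783e-01,  1.63069791e+00,  6.15484539e-06,
        1.08860300e+00, -1.89653699e-02]), 'qvel': array([ 0.00061474,  0.00031256,  0.00086766, -0.00044476,  0.00192995,
        0.00154445]), 'joint_torque': array([-6.02395812e-03, -5.44641101e+01, -2.73672295e+01,  6.40985160e-02,
        2.29363289e-02, -9.21418427e-05]), 'ee_pos': array([ 257.39375469, -568.92261921,  221.9304703 ]), 'orientation': array([-3.06956636e+00, -6.61910257e-01,  4.43699115e-04]), 'ft_force': array([ 0.18346944, -0.77845559,  0.23250147]), 'moment': array([-0.05133037, -0.03045111, -0.02156893]), 'width': 87.95623735655626}
scene 517.836197292672 327.29202341874316 241.02863383913703 [[-7.75361766e-02  7.25967633e-01 -6.83344084e-01  1.21114426e+03]
 [ 9.96784083e-01  4.25329606e-02 -6.79149421e-02 -3.59514459e+01]
 [-2.02394028e-02 -6.86412371e-01 -7.26930824e-01  7.63215574e+02]
 [ 0.00000000e+00  0.00000000e+00  0.00000000e+00  1.00000000e+00]]
top 438.0073430721266 328.9401974733911 241.5510888652251 [[-2.12456382e-02 -9.89113854e-01  1.45610464e-01  4.44012814e+02]
 [-9.99773571e-01  2.11932375e-02 -1.91128299e-03 -8.84716918e+01]
 [-1.19548067e-03 -1.45618100e-01 -9.89340154e-01  1.07547582e+03]
 [ 0.00000000e+00  0.00000000e+00  0.00000000e+00  1.00000000e+00]]
wrist 386.5521887303919 318.3138817627319 237.44341914285602 [[ 4.12088332e-01 -8.75663740e-01 -2.51786063e-01  3.26821385e+02]
 [-9.11142965e-01 -3.96437048e-01 -1.12499622e-01 -5.38546499e+02]
 [-1.30548387e-03  2.75772881e-01 -9.61221938e-01  3.84661318e+02]
 [ 0.00000000e+00  0.00000000e+00  0.00000000e+00  1.00000000e+00]]
```

View pics/scene0.png

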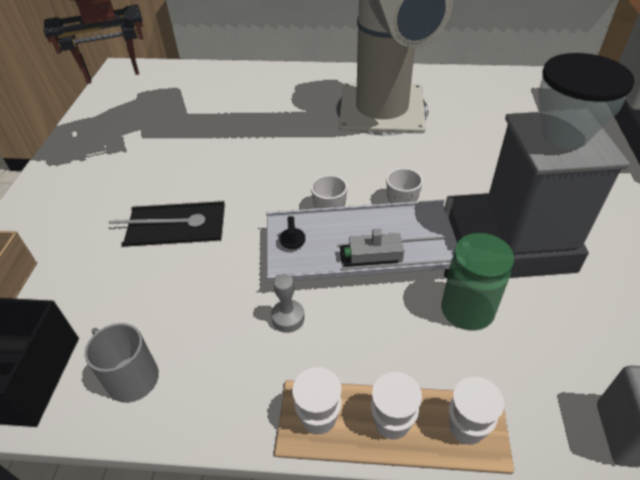

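View pics/top0.png

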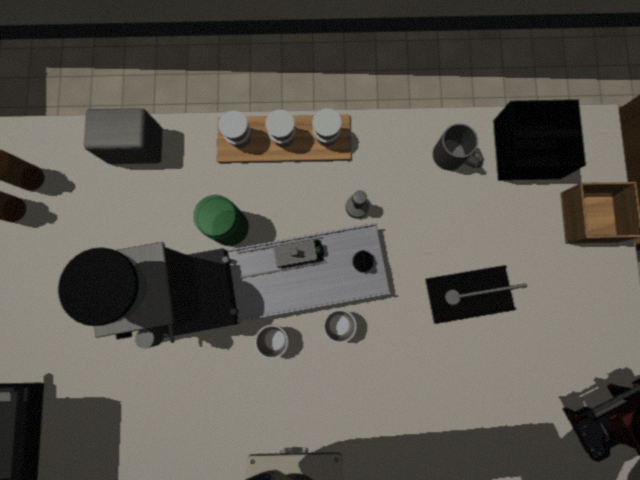

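View pics/wrist0.png

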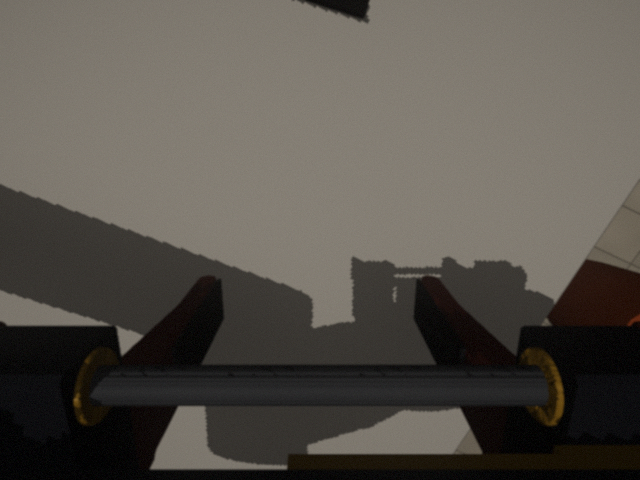

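The scene view has the knob at about (292,238), the cover at (375,248) with its post at (377,236), the cups at (329,193) and (404,186), and the tamper at (286,305). In the top view the knob is at (363,261), the cover at (297,252) and the canister at (220,217). Next I'll zoom in and get depth.

```bash
cat > h.py <<'E'
from workcell import ctrl, eyes
import cv2, numpy as np
def cloud(i):
    z=i["range_z"]; v,u=np.mgrid[0:480,0:640]
    P=np.stack([(u-i["cx"])/i["fx"]*z,(v-i["cy"])/i["fy"]*z,z],-1)
    T=i["cam_to_world"]; W=P@T[:3,:3].T+T[:3,3]; W[z==0]=np.nan; return W
def ray(i,u,v,h):
    T=i["cam_to_world"]; d=T[:3,:3]@np.array([(u-i["cx"])/i["fx"],(v-i["cy"])/i["fy"],1]); o=T[:3,3]
    return o+d*(h-o[2])/d[2]
def save(i,name,box=None,s=1):
    f=i["frame"][:,:,::-1]
    if box: x0,y0,x1,y1=box; f=f[y0:y1,x0:x1]
    cv2.imwrite("pics/"+name,cv2.resize(f,None,fx=s,fy=s,interpolation=cv2.INTER_CUBIC))
E
python3 - <<'E'
from h import *
s=eyes.get_image("scene"); t=eyes.get_image("top")
save(s,"s1.png",(255,190,455,290),4); save(t,"t1.png",(225,215,405,325),4)
for n,i in(("s",s),("t",t)):
    W=cloud(i); 
    b=(W[...,0]>380)&(W[...,0]<680)&(W[...,1]>-350)&(W[...,1]<120)
    hs=W[b][:,2]; print(n,np.histogram(hs,bins=np.arange(-10,180,10)))
    # post/cover/wing tops
    for lo,hi in((38,52),(65,82),(82,92),(92,104),(104,125)):
        m=(b&(W[...,2]>lo)&(W[...,2]<hi)).astype(np.uint8)
        c,l,st,ce=cv2.connectedComponentsWithStats(m)
        for k in range(1,c):
            if st[k,4]>12: print(n,lo,hi,st[k],np.nanmean(W[l==k],0).round(1))
E
```

```text
s (array([6179, 8163,  111,  160,  279, 9134, 1700,  943, 1013,  190,  210,
        163,   91,   45,   35,  132,    7,    0]), array([-10,   0,  10,  20,  30,  40,  50,  60,  70,  80,  90, 100, 110,
       120, 130, 140, 150, 160, 170]))
s 38 52 [314 185   5   8  25] [ 386.8 -138.6   46. ]
s 38 52 [341 187   4   6  15] [385.2 -82.3  45.6]
s 38 52 [387 187  33  14 148] [398.4  41.7  45. ]
s 38 52 [313 195  34  13 142] [ 429.7 -107.    45.1]
s 38 52 [ 267  201  182   82 9409] [527.2 -48.   45.7]
s 38 52 [444 290   9  20  61] [663.2 113.5  44.7]
s 65 82 [281 228  24  19 163] [ 554.6 -163.6   68. ]
s 65 82 [ 340  233   64   28 1184] [574.7 -15.1  76.1]
s 65 82 [446 277  10  22  80] [662.1 113.2  73.4]
s 82 92 [288 232   8   8  36] [ 567.8 -164.3   86.8]
s 82 92 [372 239  10   7  41] [574.9 -11.1  87.2]
s 82 92 [448 273   9  21  50] [662.6 113.6  86.9]
s 92 104 [288 216   7  20 128] [ 550.9 -167.2   98.3]
s 92 104 [372 233  10   9  45] [574.8 -12.3  98.4]
s 92 104 [449 268   9  21  58] [662.1 113.3  98.2]
s 104 125 [372 229  10   9  71] [569.6 -11.5 107.6]
s 104 125 [450 256  10  28 154] 
[... 344 characters left out ...]
64] [519.2 -46.4  45.2]
t 38 52 [240 226   6  10  16] [626.4 114.5  45.9]
t 65 82 [238 210   6  24  34] [640.2 113.4  73.5]
t 65 82 [273 240  51  27 821] [566.4 -14.2  76.9]
t 65 82 [353 252   9  18  62] [ 546.1 -155.1   67.7]
t 65 82 [366 253   6   7  20] [ 556.4 -181.6   66.2]
t 65 82 [367 260   6   8  18] [ 538.9 -182.4   66.2]
t 82 92 [237 216   5  17  20] [633.7 112.9  87.4]
t 92 104 [353 201  12   5  19] [ 674.2 -158.4   97.4]
t 92 104 [236 215   5  17  24] [632.  113.6  98.7]
t 92 104 [359 250   9  20 116] [ 546.2 -166.4   98.5]
t 104 125 [354 200  12   5  37] [ 676.5 -160.6  108.6]
t 104 125 [234 206   6  26  76] [640.9 114.4 115.7]
t 104 125 [290 248   8   8  50] [566.6 -10.5 107.6]
```

```bash
ls pics
```

```text
s1.png
scene0.png
t1.png
top0.png
wrist0.png
```

View pics/s1.png

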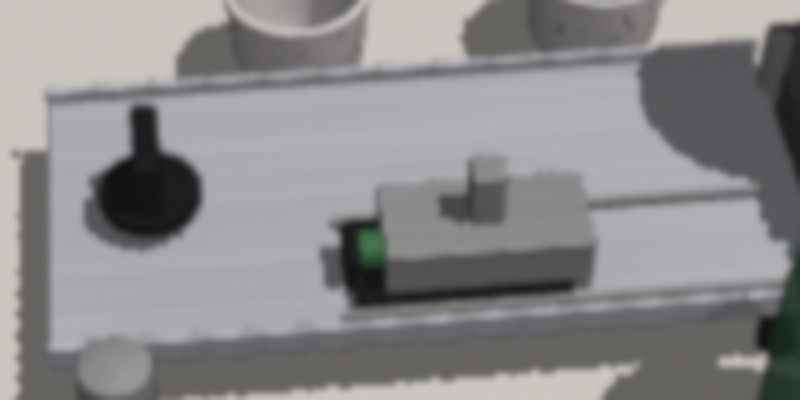

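View pics/t1.png

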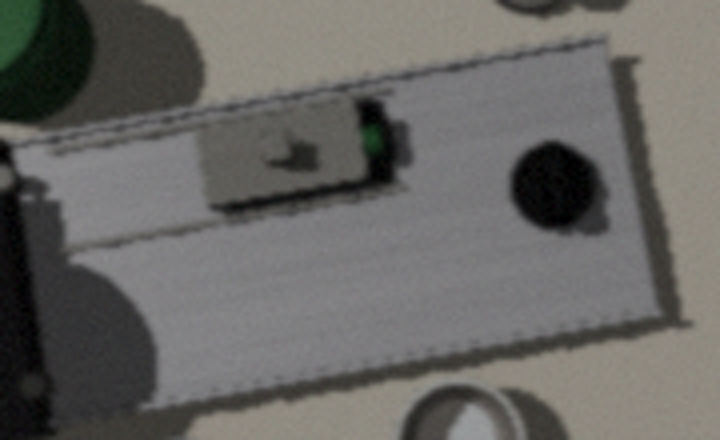

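Run:
```python
from h import *
for n in("top","scene"):
    i=eyes.get_image(n); W=cloud(i)
    def sel(lo,hi,x0,x1,y0,y1):
        m=(W[...,2]>lo)&(W[...,2]<hi)&(W[...,0]>x0)&(W[...,0]<x1)&(W[...,1]>y0)&(W[...,1]<y1); return W[m]
    for nm,a in(("wing",(93,108,515,585,-200,-130)),("roof",(73,82,535,610,-80,60)),("post",(102,115,545,590,-40,20)),("tray",(41,50,400,640,-260,40))):
        P=sel(*a); r=cv2.minAreaRect(P[:,:2].astype(np.float32))
        C=np.cov(P[:,:2].T); w,v=np.linalg.eigh(C); 
        print(n,nm,len(P),"mean",P.mean(0).round(1),"med z",np.median(P[:,2]).round(1),"rect",np.round(r[0],1),np.round(r[1],1),round(r[2],1),"pca",round(np.degrees(np.arctan2(v[1,1],v[0,1])),1))
```

```text
top wing 112 mean [ 546.2 -166.6   98.4] med z 98.4 rect [ 546.2 -166.9] [43.8 12.8] 9.1 pca -170.7
top roof 746 mean [566.1 -10.9  77.9] med z 77.9 rect [566.6 -10.5] [46.3 93.9] 9.1 pca 99.1
top post 52 mean [566.3 -10.8 107.5] med z 107.5 rect [565.8 -10.8] [15.8 15.9] 88.8 pca 59.4
top tray 5949 mean [523.7 -96.   45.1] med z 45.1 rect [508.5 -86.8] [218.8 270.4] 9.1 pca 112.2
scene wing 127 mean [ 550.8 -167.2   98.5] med z 98.7 rect [ 548.9 -167.4] [46.8 11.3] 6.9 pca -172.4
scene roof 950 mean [571.8 -11.6  78. ] med z 78.2 rect [568.7 -11.5] [51.2 94.2] 9.9 pca 98.9
scene post 77 mean [570.  -11.5 107. ] med z 107.4 rect [569.4 -11.1] [17.8 15.9] 8.9 pca -170.9
scene tray 6335 mean [ 529.2 -102.5   45.4] med z 45.3 rect [511.8 -84.3] [221.8 276.1] 8.2 pca 119.2
```

```bash
cat >> h.py <<'E'
from scipy.spatial.transform import Rotation as R
def plan(p,yaw,n,rot=0.12,stp=36):
    """rows from the measured pose to TCP p, tool down, tool-x yaw"""
    o=ctrl.get_obs(); q=R.from_rotvec(o["orientation"]); x=np.array(o["ee_pos"])
    G=R.from_euler("z",yaw)*R.from_rotvec([np.pi,0,0])
    for k in range(n):
        d=np.asarray(p)-x; L=np.linalg.norm(d); d=d*min(1,stp/max(L,1e-9))
        e=(q.inv()*G).as_rotvec(); 
        if not hasattr(plan,"s"): print("left",round(L,1),"rot left",e.round(3))
        plan.s=1
        # keep turn direction about tool z
        a=np.linalg.norm(e); e=e*min(1,rot/max(a,1e-9))
        t=q.inv().apply(d); t=np.round(t,1); e=np.round(e,3)
        print([float(v) for v in (*t,*e)])
        x=x+q.apply(t); q=q*R.from_rotvec(e)
def st():
    o=ctrl.get_obs(); q=R.from_rotvec(o["orientation"]).as_matrix()
    print("t",round(o["t"],2),"p",np.round(o["ee_pos"],1),"yaw",round(np.arctan2(q[1,0],q[0,0]),4),"tz",q[:,2].round(4),"F",o["ft_force"].round(1),"w",round(o["width"],1),"q",o["qpos"].round(2))
E
python3 - <<'E'
from h import *
st(); plan((567,-11,200),np.radians(189.1),26)
E
```

```text
t 0.35 p [ 257.5 -569.3  222.5] yaw 0.4248 tz [-1.e-04  3.e-04 -1.e+00] F [-0.6 -0.6  0.2] w 87.4 q [-1.17  0.42  1.63  0.    1.09 -0.02]
left 638.7 rot left [-0.000e+00 -1.000e-03 -2.876e+00]
[28.9, -21.5, 1.3, -0.0, -0.0, -0.12]
[31.2, -17.9, 1.3, -0.0, -0.0, -0.12]
[33.1, -14.0, 1.3, 0.0, -0.0, -0.12]
[34.6, -9.9, 1.3, 0.0, -0.0, -0.12]
[35.5, -5.7, 1.3, 0.0, -0.0, -0.12]
[35.9, -1.4, 1.3, 0.0, -0.0, -0.12]
[35.9, 2.9, 1.3, 0.0, -0.0, -0.12]
[35.3, 7.1, 1.3, 0.0, -0.0, -0.12]
[34.2, 11.3, 1.3, 0.0, -0.0, -0.12]
[32.5, 15.3, 1.3, 0.0, -0.0, -0.12]
[30.5, 19.1, 1.2, 0.0, -0.0, -0.12]
[28.0, 22.6, 1.3, 0.0, -0.0, -0.12]
[25.1, 25.8, 1.2, 0.0, -0.0, -0.12]
[21.8, 28.6, 1.3, 0.0, -0.0, -0.12]
[18.2, 31.0, 1.2, 0.0, -0.0, -0.12]
[14.3, 33.0, 1.3, 0.0, -0.0, -0.12]
[10.3, 34.5, 1.2, 0.0, -0.0, -0.12]
[4.5, 26.3, 0.9, 0.0, -0.0, -0.12]
[-0.0, 0.0, 0.0, 0.0, -0.0, -0.12]
[-0.0, 0.0, 0.0, 0.0, -0.0, -0.12]
[-0.0, 0.0, 0.0, 0.0, -0.0, -0.12]
[-0.0, 0.0, 0.0, 0.0, -0.0, -0.12]
[-0.0, 0.0, 0.0, 0.0, -0.0, -0.12]
[-0.0, 0.0, 0.0, 0.0, -0.0, -0.116]
[-0.0, 0.0, 0.0, 0.0, -0.0, 0.0]
[-0.0, 0.0, 0.0, 0.0, -0.0, 0.0]
```

Request:
{"api": "move_arm", "payload": {"deltas": [[29, -21.5, 1, 0, 0, -0.12], [31, -18, 1, 0, 0, -0.12], [33, -14, 1, 0, 0, -0.12], [34.5, -10, 1, 0, 0, -0.12], [35.5, -6, 1, 0, 0, -0.12]], "hand": -1}}

```text
t: 0.77
ee_pos: [343.2, -412.8, 217.0]
orientation: [2.724, 1.557, -0.002]
ft_force: [1.0, -0.4, -0.0]
width: 88.1
```

Request:
{"api": "move_arm", "payload": {"deltas": [[36, -1.5, 1, 0, 0, -0.12], [36, 3, 1, 0, 0, -0.12], [35, 7, 1, 0, 0, -0.12], [34, 11, 1, 0, 0, -0.12], [32.5, 15, 1, 0, 0, -0.12]]}}

```text
t: 1.18
ee_pos: [428.6, -245.9, 212.0]
orientation: [2.112, 2.318, -0.003]
ft_force: [0.9, 1.0, -0.4]
width: 87.6
```

Run:
```python
from h import *
st(); plan((567,-11,200),np.radians(189.1),20)
```

```text
t 1.18 p [ 428.6 -245.9  212. ] yaw 1.6639 tz [ 0.003  -0.0056 -1.    ] F [ 0.9  1.  -0.4] w 87.6 q [-0.54  0.24  1.93 -0.    0.97 -0.63]
left 272.9 rot left [-0.003  0.006 -1.636]
[29.2, 21.1, 1.5, -0.0, 0.0, -0.12]
[26.4, 24.4, 1.5, -0.0, 0.0, -0.12]
[23.3, 27.4, 1.4, -0.0, 0.001, -0.12]
[19.9, 30.0, 1.5, -0.0, 0.0, -0.12]
[16.2, 32.1, 1.5, -0.0, 0.0, -0.12]
[12.2, 33.9, 1.5, -0.0, 0.0, -0.12]
[8.0, 35.1, 1.4, -0.001, 0.001, -0.12]
[2.2, 20.6, 0.9, -0.0, 0.0, -0.12]
[-0.0, 0.0, -0.0, -0.001, 0.001, -0.12]
[-0.0, 0.0, -0.0, -0.0, 0.0, -0.12]
[-0.0, 0.0, -0.0, -0.001, 0.001, -0.12]
[-0.0, 0.0, -0.0, -0.0, 0.0, -0.12]
[-0.0, 0.0, -0.0, -0.0, 0.001, -0.12]
[-0.0, 0.0, -0.0, -0.001, 0.0, -0.076]
[-0.0, 0.0, -0.0, 0.0, 0.0, -0.0]
[-0.0, 0.0, -0.0, 0.0, 0.0, -0.0]
[-0.0, 0.0, -0.0, 0.0, 0.0, -0.0]
[-0.0, 0.0, -0.0, 0.0, 0.0, -0.0]
[-0.0, 0.0, -0.0, 0.0, 0.0, -0.0]
[-0.0, 0.0, -0.0, 0.0, 0.0, -0.0]
```

Request:
{"api": "move_arm", "payload": {"deltas": [[29, 21, 1.5, 0, 0, -0.12], [26.5, 24.5, 1.5, 0, 0, -0.12], [23, 27.5, 1.5, 0, 0.001, -0.12], [20, 30, 1.5, 0, 0, -0.12], [16, 32, 1.5, 0, 0, -0.12]]}}

```text
t: 1.6
ee_pos: [521.5, -81.7, 204.9]
orientation: [1.296, 2.854, -0.005]
ft_force: [-0.4, -1.0, -1.0]
width: 87.8
```

Request:
{"api": "move_arm", "payload": {"deltas": [[12, 34, 1, 0, 0, -0.12], [8, 35, 1, 0, 0, -0.12], [2, 20, 1, 0, 0, -0.12], [0, 0, 0, 0, 0, -0.12], [0, 0, 0, 0, 0, -0.12]]}}

```text
t: 2.02
ee_pos: [571.5, 10.8, 201.8]
orientation: [0.352, 3.113, -0.005]
ft_force: [0.3, -0.8, -0.7]
width: 87.8
```

Request:
{"api": "move_arm", "payload": {"deltas": [[0, 0, 0, 0, 0, -0.12], [0, 0, 0, 0, 0, -0.12], [0, 0, 0, 0, 0, -0.12], [0, 0, 0, 0, 0, -0.06], [0, 0, 0, 0, 0, 0]]}}

```text
t: 2.43
ee_pos: [572.0, 13.1, 201.6]
orientation: [-0.34, 3.115, -0.008]
ft_force: [0.5, -0.4, 0.3]
width: 87.6
```

Run:
```python
from h import *
st(); plan((567,-11,200),np.radians(189.1),4)
i=eyes.get_image("wrist"); save(i,"w1.png"); W=cloud(i)
for nm,lo,hi in (("post",102,113),("wing",93,102),("roof",72,82)):
    m=((W[...,2]>lo)&(W[...,2]<hi)).astype(np.uint8)
    c,l,s,ce=cv2.connectedComponentsWithStats(m)
    for k in range(1,c):
        if s[k,4]>150: 
            P=W[l==k]; r=cv2.minAreaRect(P[:,:2].astype(np.float32)); print(nm,s[k],P.mean(0).round(1),np.round(r[0],1),np.round(r[1],1),round(r[2],1))
```

```text
t 2.43 p [572.   13.1 201.6] yaw -2.9243 tz [ 0.0084 -0.0042 -1.    ] F [ 0.5 -0.4  0.3] w 87.6 q [ 0.    0.37  1.77 -0.01  0.99 -1.78]
left 24.7 rot left [-0.006  0.007  0.058]
[10.1, -22.5, 1.6, -0.006, 0.007, 0.058]
[0.0, 0.0, 0.0, 0.0, 0.0, 0.0]
[0.0, 0.0, 0.0, 0.0, 0.0, 0.0]
[0.0, 0.0, 0.0, 0.0, 0.0, 0.0]
post [ 608  171   32  124 1281] [527.5 219.  107.1] [523.6 218.4] [85.8  5.4] 11.4
post [275 210  25  25 558] [565.5 -11.6 108.1] [566.3 -11.6] [16.3 16. ] 9.0
post [466 306  65  18 359] [598.8 148.3 107.6] [599.1 153.6] [ 6.5 45.3] 4.3
post [ 39 312  43  14 426] [ 675.3 -161.3  107.3] [ 675.9 -162.4] [ 9.8 27.7] 6.2
wing [  52  108   31   67 1525] [ 545.1 -166.2   98.6] [ 545.8 -167.7] [43.6 14.2] 9.5
wing [ 600  136   40  153 1380] [513.5 216.6  97.3] [512.2 216.4] [107.5   4.8] 10.8
wing [460 301  64  16 275] [598.9 148.   97.5] [599.2 152.9] [ 7.  46.7] 5.3
wing [ 52 306  41  20 302] [ 674.8 -156.1   97.4] [ 675.5 -157.8] [28.8  9.7] 73.5
roof [515  68  24  22 397] [437.5 129.7  75.4] [437.6 130.1] [13.6 14.1] 13.5
roof [ 582   82   58  196 1848] [490.4 213.   77.2] [494.2 214.8] [143.6   6.2] 8.8
roof [ 82 109  18  63 490] [ 544.2 -162.    77.1] [ 545.  -162.5] [43.8  4.1] 9.7
roof [ 228  179  127   67 6772] [564.7 -11.9  78.5] [566.3 -11.6] [46.3 94. ] 9.0
roof [485 235  20  18 274] [555.5 148.7  75.5] [555.7 149. ] [14.  13.7] 83.5
roof [451 290  60  15 255] [599.1 147.6  76.9] [599.4 152.3] [ 6.4 45.8] 6.2
roof [ 75 299  27  25 160] [ 678.1 -153.9   77.2] [ 679.3 -154.2] [26.1  9.5] 43.7
```

View pics/w1.png

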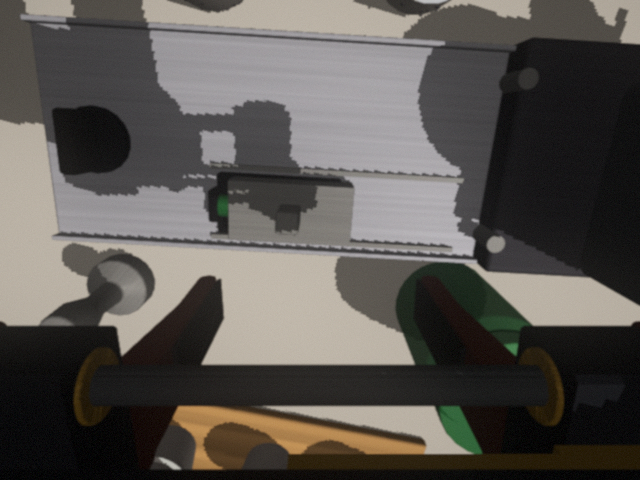

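The wrist view shows the post at (287,222) and the wing at (65,140). All three cameras agree on the post (566.5, -11.5, top 107.5) and the wing (546, -167), with the tray yawed 9.1°. Now I'll align and go down.

Request:
{"api": "move_arm", "payload": {"deltas": [[10, -22.5, 2, -0.006, 0.007, 0.058], [0, 0, 25, 0, 0, 0], [0, 0, 0, 0, 0, 0]]}}

```text
t: 2.73
ee_pos: [568.0, -11.3, 175.2]
orientation: [-0.231, 3.13, 0.001]
ft_force: [-0.7, 0.4, -0.6]
width: 88.1
```

Run:
```python
from h import *
st(); plan((566.4,-11.5,84),np.radians(189.1),6)
```

```text
t 2.73 p [568.  -11.3 175.2] yaw -2.9943 tz [ 3.1e-03  6.0e-04 -1.0e+00] F [-0.7  0.4 -0.6] w 88.1 q [-0.04  0.4   1.8   0.    0.94 -1.76]
left 91.3 rot left [ 0.     0.003 -0.012]
[0.7, 0.0, 36.0, 0.0, 0.003, -0.012]
[0.6, 0.0, 36.0, 0.0, 0.0, 0.0]
[0.4, 0.1, 19.2, 0.0, 0.0, 0.0]
[-0.0, -0.0, 0.0, 0.0, 0.0, 0.0]
[-0.0, -0.0, 0.0, 0.0, 0.0, 0.0]
[-0.0, -0.0, 0.0, 0.0, 0.0, 0.0]
```

Request:
{"api": "move_arm", "payload": {"deltas": [[0.7, 0, 32, 0, 0.003, -0.012], [0.6, 0, 32, 0, 0, 0], [0.4, 0, 18, 0, 0, 0], [0, 0, 5, 0, 0, 0], [0, 0, 0, 0, 0, 0]]}}

```text
t: 3.15
ee_pos: [569.7, -11.8, 89.6]
orientation: [-0.237, 3.127, -0.001]
ft_force: [0.3, 0.1, 0.6]
width: 87.9
```

Run:
```python
from h import *
st(); plan((566.4,-11.5,84),np.radians(189.1),3)
i=eyes.get_image("wrist"); save(i,"w2.png")
```

```text
t 3.15 p [569.7 -11.8  89.6] yaw -2.9906 tz [ 5.3e-03 -2.0e-04 -1.0e+00] F [0.3 0.1 0.6] w 87.9 q [-0.04  0.53  1.84  0.    0.77 -1.76]
left 6.5 rot left [-0.001  0.005 -0.008]
[3.3, 0.8, 5.5, -0.001, 0.005, -0.008]
[-0.0, 0.0, 0.0, 0.0, 0.0, 0.0]
[-0.0, 0.0, 0.0, 0.0, 0.0, 0.0]
```

View pics/w2.png

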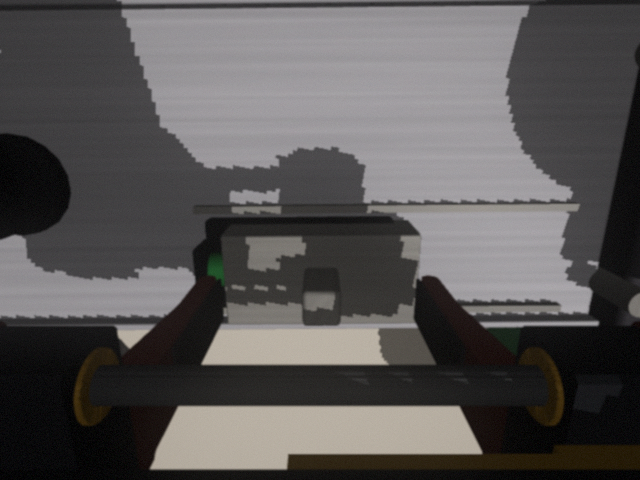

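The post (321,300) is centred between the fingers. I'll trim the last few mm and close.

Request:
{"api": "move_arm", "payload": {"deltas": [[3.3, 0.8, 5, 0, 0.005, -0.008], [0, 0, 0, 0, 0, 0]]}}

```text
t: 3.37
ee_pos: [568.0, -11.4, 87.3]
orientation: [-0.25, 3.128, -0.002]
ft_force: [-0.8, 0.3, -0.4]
width: 87.8
```

Request:
{"api": "move_arm", "payload": {"deltas": [[0, 0, 0, 0, 0, 0], [0, 0, 0, 0, 0, 0], [0, 0, 0, 0, 0, 0], [0, 0, 0, 0, 0, 0], [0, 0, 0, 0, 0, 0]], "hand": 1}}

```text
t: 3.78
ee_pos: [570.5, -11.3, 91.3]
orientation: [-0.249, 3.121, -0.004]
ft_force: [-0.1, -0.5, 0.4]
width: 57.9
```

Run:
```python
from h import *
st()
```

```text
t 3.78 p [570.5 -11.3  91.3] yaw -2.9824 tz [ 0.0105 -0.0014 -0.9999] F [-0.1 -0.5  0.4] w 57.9 q [-0.04  0.52  1.84 -0.    0.77 -1.77]
```

Run:
```python
from h import *
plan((566.4,-11.5,85),np.radians(189.1),1)
```

```text
left 7.6 rot left [-0.003  0.01   0.   ]
[4.2, 0.5, 6.3, -0.003, 0.01, 0.0]
```

Request:
{"api": "move_arm", "payload": {"deltas": [[4.2, 0.5, 6, -0.003, 0.01, 0], [0.5, 0, 1, 0, 0.002, 0], [0.5, 0, 1, 0, 0.002, 0], [0.5, 0, 1, 0, 0.002, 0], [0.5, 0, 1, 0, 0.002, 0]]}}

```text
t: 4.2
ee_pos: [563.8, -11.9, 80.5]
orientation: [0.249, -3.122, 0.001]
ft_force: [-0.3, 0.7, 0.2]
width: 24.8
```

Request:
{"api": "move_arm", "payload": {"deltas": [[0.5, 0, 1, 0, 0.002, 0], [0.5, 0, 1, 0, 0.002, 0], [0.5, 0, 1, 0, 0.002, 0]]}}

```text
t: 4.45
ee_pos: [563.0, -12.1, 78.8]
orientation: [0.248, -3.117, 0.002]
ft_force: [-3.6, 0.5, 16.7]
width: 15.7
```

Run:
```python
from h import *
st()
```

```text
t 4.45 p [563.  -12.1  78.8] yaw -2.9827 tz [-0.0146 -0.0021 -0.9999] F [-3.6  0.5 16.7] w 15.7 q [-0.04  0.54  1.84 -0.    0.77 -1.77]
```

Request:
{"api": "move_arm", "payload": {"deltas": [[-2, 0, -2.5, 0, -0.012, 0], [0, 0, 0, 0, 0, 0]]}}

```text
t: 4.62
ee_pos: [562.9, -11.6, 79.0]
orientation: [0.249, -3.125, -0.001]
ft_force: [1.5, 0.8, 12.2]
width: 15.8
```

Run:
```python
from h import *
st(); plan((566,-11.5,82),np.radians(189.1),1)
```

```text
t 4.62 p [562.9 -11.6  79. ] yaw -2.9825 tz [-6.8e-03 -2.0e-04 -1.0e+00] F [ 1.5  0.8 12.2] w 15.8 q [-0.04  0.54  1.85 -0.    0.76 -1.77]
left 4.3 rot left [ 0.001 -0.007  0.   ]
[-3.1, -0.3, -3.0, 0.001, -0.007, 0.0]
```

Request:
{"api": "move_arm", "payload": {"deltas": [[-2, 0, -3, 0, -0.005, 0], [-2, 0, -2, 0, -0.002, 0], [0, 0, 0, 0, 0, 0]], "hand": 0.4}}

```text
t: 4.87
ee_pos: [567.4, -11.0, 84.5]
orientation: [-0.25, 3.131, 0.002]
ft_force: [-0.3, 0.7, -0.5]
width: 26.0
```

Run:
```python
from h import *
st(); plan((566,-11.5,83),np.radians(189.1),1)
```

```text
t 4.87 p [567.4 -11.   84.5] yaw -2.9825 tz [ 8.0e-04  1.1e-03 -1.0e+00] F [-0.3  0.7 -0.5] w 26.0 q [-0.04  0.53  1.84  0.    0.77 -1.77]
left 2.1 rot left [0.001 0.001 0.   ]
[1.5, -0.3, 1.5, 0.001, 0.001, 0.0]
```

Request:
{"api": "move_arm", "payload": {"deltas": [[0.5, 0, 0.8, 0, 0, 0], [0, 0, 0, 0, 0, 0], [0, 0, 0, 0, 0, 0]], "hand": 1}}

```text
t: 5.12
ee_pos: [567.5, -11.1, 84.3]
orientation: [-0.249, 3.13, 0.001]
ft_force: [0.8, -0.3, -0.6]
width: 15.6
```

Run:
```python
from h import *
st()
```

```text
t 5.12 p [567.5 -11.1  84.3] yaw -2.9825 tz [ 0.002  0.001 -1.   ] F [ 0.8 -0.3 -0.6] w 15.6 q [-0.04  0.53  1.84  0.    0.76 -1.77]
```

Request:
{"api": "move_arm", "payload": {"deltas": [[0, 10, 0, 0, 0, 0], [0, 12, 0, 0, 0, 0], [0, 12, 0, 0, 0, 0], [0, 12, 0, 0, 0, 0], [0, 10, 0, 0, 0, 0]]}}

```text
t: 5.53
ee_pos: [558.2, 47.1, 84.3]
orientation: [-0.247, 3.129, -0.001]
ft_force: [0.6, -0.9, -0.9]
width: 15.8
```

Run:
```python
from h import *
st(); plan(np.array([566.3,-11.5,84.2])+84.5*np.array([-.158,.987,0]),np.radians(189.1),4,stp=10)
```

```text
t 5.53 p [558.2  47.1  84.3] yaw -2.9843 tz [ 2.8e-03 -3.0e-04 -1.0e+00] F [ 0.6 -0.9 -0.9] w 15.8 q [ 0.06  0.53  1.86 -0.    0.75 -1.66]
left 25.3 rot left [-0.001  0.003 -0.002]
[0.5, 10.0, 0.0, -0.001, 0.003, -0.002]
[0.5, 10.0, 0.0, 0.0, -0.0, 0.0]
[0.3, 5.3, 0.1, 0.0, -0.0, 0.0]
[-0.0, -0.0, -0.0, 0.0, -0.0, 0.0]
```

Request:
{"api": "move_arm", "payload": {"deltas": [[0.5, 9, 0, 0, 0.002, -0.002], [0.5, 9, 0, 0, 0, 0], [0, 4, 0, 0, 0, 0], [0, 3, 0, 0, 0, 0]]}}

```text
t: 5.87
ee_pos: [554.1, 72.4, 84.2]
orientation: [-0.264, 3.127, -0.016]
ft_force: [7.4, -42.8, -3.1]
width: 16.1
```

Request:
{"api": "move_arm", "payload": {"deltas": [[0, 3, 0, 0, 0, 0], [0, 3, 0, 0, 0, 0]]}}

```text
t: 6.03
ee_pos: [554.1, 71.9, 84.2]
orientation: [-0.27, 3.126, -0.033]
ft_force: [5.1, -21.6, -2.1]
width: 15.9
```

Request:
{"api": "move_arm", "payload": {"deltas": [[0, 4, 0, 0, 0, 0], [0, 4, 0, 0, 0, 0]]}}

```text
t: 6.2
ee_pos: [554.0, 72.0, 84.1]
orientation: [-0.275, 3.124, -0.052]
ft_force: [6.4, -29.2, -2.6]
width: 15.9
```

The stop is reached: y = 72, as predicted, with a 29 N reaction. I'll relax, open and lift.

Request:
{"api": "move_arm", "payload": {"deltas": [[0, 0.5, 0, -0.022, 0, 0], [0, 0.5, 0, 0, 0, 0]]}}

```text
t: 6.37
ee_pos: [554.1, 71.3, 84.1]
orientation: [-0.272, 3.127, -0.019]
ft_force: [2.2, -1.5, -1.3]
width: 15.7
```

Request:
{"api": "move_arm", "payload": {"deltas": [[0, 0, 0, 0, 0, 0], [0, 0, -1, 0, 0, 0], [0, 0, -2, 0, 0, 0], [0, 0, -2, 0, 0, 0], [0, 0, -8, 0, 0, 0]], "hand": 0.2}}

```text
t: 6.78
ee_pos: [551.2, 73.6, 96.5]
orientation: [0.273, -3.127, 0.02]
ft_force: [-0.2, 1.2, -0.7]
width: 35.0
```

Run:
```python
from h import *
st(); plan((560,20,190),np.radians(189.1),5,stp=34)
```

```text
t 6.78 p [551.2  73.6  96.5] yaw -2.9672 tz [-0.0016 -0.0128 -0.9999] F [-0.2  1.2 -0.7] w 35.0 q [ 0.12  0.5   1.86 -0.02  0.78 -1.61]
left 108.1 rot left [-0.012 -0.004  0.016]
[0.3, -17.4, -29.2, -0.012, -0.004, 0.016]
[-0.1, -17.1, -29.4, -0.0, 0.0, -0.0]
[-0.1, -17.1, -29.4, -0.0, 0.0, -0.0]
[0.0, -3.1, -5.3, -0.0, 0.0, -0.0]
[0.0, -0.0, 0.0, -0.0, 0.0, -0.0]
```

Request:
{"api": "move_arm", "payload": {"deltas": [[0, 0, -30, -0.012, -0.004, 0.016], [0, -10, -25, 0, 0, 0], [0, -34, 0, 0, 0, 0], [0, -34, 0, 0, 0, 0], [0, -16, 0, 0, 0, 0]]}}

```text
t: 7.2
ee_pos: [566.9, -16.0, 158.7]
orientation: [-0.263, 3.127, -0.0]
ft_force: [-0.0, 0.7, -0.1]
width: 34.7
```

Run:
```python
from h import *
st()
i=eyes.get_image("wrist"); save(i,"w3.png"); save(i,"w3z.png",(180,120,460,330),2.8)
s=eyes.get_image("scene"); save(s,"s3.png",(255,190,455,290),4)
```

```text
t 7.2 p [566.9 -16.  158.7] yaw -2.974 tz [ 3.3e-03  1.0e-04 -1.0e+00] F [-0.   0.7 -0.1] w 34.7 q [-0.05  0.42  1.81  0.    0.91 -1.79]
```

View pics/w3.png

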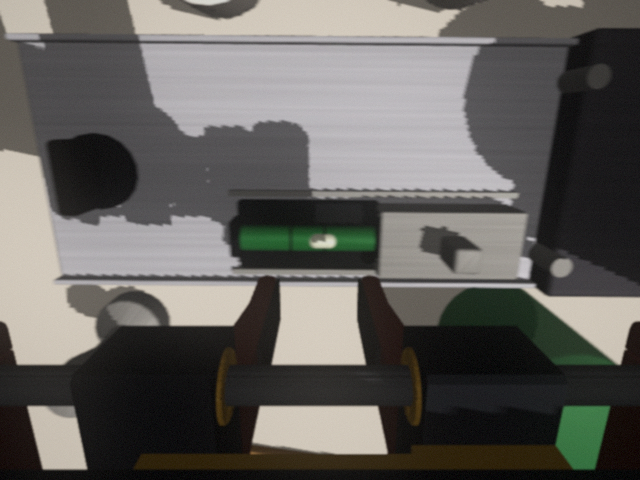

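View pics/w3z.png

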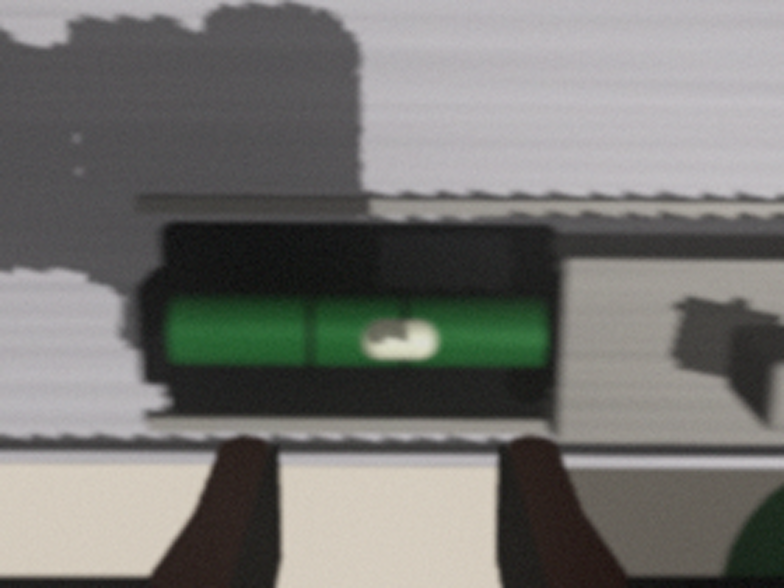

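View pics/s3.png

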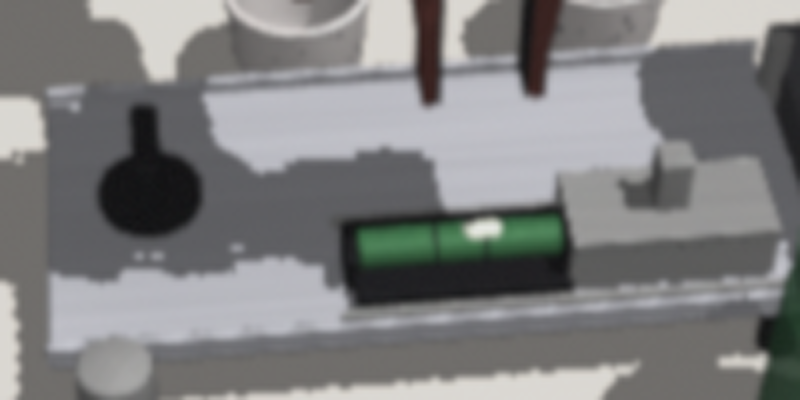

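The cover is fully off. In the zoomed wrist picture the rings are at x = 311 and 403 and the bubble spans 361–440, so it's about 10.8 mm off. I'll refine that numerically.

```bash
cat >> h.py <<'E'
def bub(i,name=None):
    """tube ends (green), bubble ends (pale) -> y along tube from its middle, mm"""
    f=i["frame"].astype(int); r,g,b=f[...,0],f[...,1],f[...,2]
    W=cloud(i); near=(W[...,0]>535)&(W[...,0]<605)&(W[...,1]>-75)&(W[...,1]<30)&(W[...,2]>50)&(W[...,2]<75)
    gm=((g>1.4*r)&(g>1.4*b)&(g>35)&near).astype(np.uint8)
    v,u=np.nonzero(gm)
    if len(u)<50: print("no green",len(u)); return
    # hull of green
    c=cv2.convexHull(np.stack([u,v],1).astype(np.int32)); hm=cv2.fillConvexPoly(np.zeros((480,640),np.uint8),c,1)
    pm=(hm>0)&(r>0.72*g)&(b>0.5*g)&(g>75)
    n,l,s,ce=cv2.connectedComponentsWithStats(pm.astype(np.uint8))
    k=1+np.argmax(s[1:,4]); ey=np.array([-.158,.987,0]); ex=np.array([.987,.158,0])
    def proj(u,v,h): return np.array([ray(i,a,b_,h) for a,b_ in zip(u,v)])
    T=proj(u,v,62); ty=T@ey; vb,ub=np.nonzero(l==k); B=proj(ub,vb,62); by=B@ey
    e=lambda a:(np.percentile(a,1),np.percentile(a,99))
    t0,t1=e(ty); b0,b1=e(by)
    print("tube len",round(t1-t0,1),"bubble len",round(b1-b0,1),"n",len(ub),"err(vs tube mid)",round((b0+b1)/2-(t0+t1)/2,2), "centroid",round(by.mean()-(t0+t1)/2,2),"mid",((t0+t1)/2).round(1),"tube x",(T@ex).mean().round(1))
E
python3 - <<'E'
from h import *
i=eyes.get_image("wrist"); bub(i)
bub(eyes.get_image("scene")); bub(eyes.get_image("top"))
f=i["frame"].astype(int)
for v in (231,234,236,246): print(v,f[v,280:345,1].tolist())
st()
print(np.array([546,-167])@np.array([-.158,.987]))
plan((546,-167.3,140),np.radians(189.1),6)
E
```

```text
tube len 92.9 bubble len 17.5 n 378 err(vs tube mid) 10.75 centroid 10.59 mid -112.2 tube x 557.0
tube len 91.3 bubble len 18.9 n 61 err(vs tube mid) 11.02 centroid 11.05 mid -111.8 tube x 558.4
no green 0
231 [70, 72, 69, 71, 72, 71, 73, 69, 69, 67, 64, 47, 35, 45, 58, 68, 69, 67, 65, 72, 69, 68, 68, 69, 67, 68, 70, 67, 71, 70, 69, 69, 68, 71, 70, 69, 70, 70, 71, 67, 69, 68, 68, 70, 61, 54, 40, 49, 65, 67, 69, 66, 73, 71, 68, 71, 72, 69, 71, 70, 73, 73, 72, 68, 71]
234 [83, 86, 81, 83, 83, 83, 82, 85, 86, 84, 77, 55, 45, 56, 79, 84, 86, 85, 84, 83, 83, 82, 82, 79, 82, 80, 82, 79, 82, 81, 82, 82, 83, 85, 87, 90, 89, 88, 92, 92, 91, 89, 89, 90, 87, 77, 71, 86, 99, 105, 108, 106, 103, 104, 96, 91, 85, 87, 81, 85, 85, 84, 83, 87, 85]
236 [97, 97, 99, 95, 99, 95, 95, 94, 95, 94, 87, 66, 48, 67, 87, 98, 99, 96, 93, 96, 94, 92, 94, 93, 95, 95, 92, 94, 96, 95, 95, 97, 97, 102, 94, 94, 98, 100, 101, 100, 95, 100, 99, 98, 114, 134, 143, 153, 158, 157, 157, 157, 161, 155, 145, 133, 117, 100, 98, 97, 94, 97, 98, 93, 94]
246 [94, 93, 90, 92, 91, 92, 92, 94, 93, 94, 85, 62, 45, 60, 82, 91, 91, 90, 92, 93, 93, 95, 95, 95, 91, 92, 93, 92, 94, 96, 91, 99, 116, 140, 162, 181, 192, 199, 208, 204, 206, 206, 206, 204, 207, 206, 207, 206, 207, 206, 209, 209, 211, 210, 201, 182, 147, 111, 97, 95, 94, 92, 93, 93, 96]
t 7.45 p [565.4 -13.4 156.9] yaw -2.9743 tz [-0.      0.0011 -1.    ] F [ 0.3 -0.2 -0.4] w 35.3 q [-0.05  0.42  1.81  0.    0.91 -1.78]
-251.097
left 156.1 rot left [0.001 0.    0.008]
[10.3, -34.3, 3.9, 0.001, 0.0, 0.008]
[10.1, -34.3, 3.9, 0.0, 0.0, 0.0]
[10.0, -34.4, 3.9, 0.0, 0.0, 0.0]
[10.1, -34.3, 3.9, 0.0, 0.0, 0.0]
[3.4, -11.5, 1.3, 0.0, 0.0, 0.0]
[-0.0, -0.0, -0.0, 0.0, 0.0, 0.0]
```

Request:
{"api": "move_arm", "payload": {"deltas": [[10.3, -34, 4, 0, 0, 0.008], [10, -34, 4, 0, 0, 0], [10, -34, 4, 0, 0, 0], [10, -34, 4, 0, 0, 0], [3, -11, 1, 0, 0, 0]], "hand": 0}}

```text
t: 7.87
ee_pos: [546.9, -159.8, 138.9]
orientation: [0.274, -3.129, -0.005]
ft_force: [0.1, 0.2, -0.5]
width: 44.1
```

Request:
{"api": "move_arm", "payload": {"deltas": [[0, 0, 0, 0, 0, 0]]}}

```text
t: 7.95
ee_pos: [546.4, -160.6, 138.5]
orientation: [0.271, -3.128, -0.006]
ft_force: [0.6, 0.4, -0.5]
width: 43.7
```

Run:
```python
from h import *
st()
i=eyes.get_image("wrist"); W=cloud(i); save(i,"w4.png")
m=((W[...,2]>93)&(W[...,2]<102)&(W[...,0]>500)&(W[...,0]<590)&(W[...,1]>-210)&(W[...,1]<-120)); P=W[m]
r=cv2.minAreaRect(P[:,:2].astype(np.float32)); print(len(P),P.mean(0).round(1),r)
plan((546,-167.2,72),np.radians(189.1),4,stp=32)
```

```text
t 7.95 p [ 546.4 -160.6  138.5] yaw -2.9686 tz [-0.0019  0.0035 -1.    ] F [ 0.6  0.4 -0.5] w 43.7 q [-0.31  0.46  1.81  0.    0.88 -2.05]
1700 [ 544.3 -168.4   99.1] ((545.5830688476562, -168.33331298828125), (43.60255813598633, 12.619256973266602), 9.853477478027344)
left 66.9 rot left [ 0.004 -0.001  0.015]
[0.8, -3.6, 31.8, 0.004, -0.001, 0.015]
[0.8, -3.6, 31.8, 0.0, -0.0, -0.0]
[0.0, -0.3, 2.9, 0.0, -0.0, -0.0]
[0.0, 0.0, 0.0, 0.0, -0.0, -0.0]
```

View pics/w4.png

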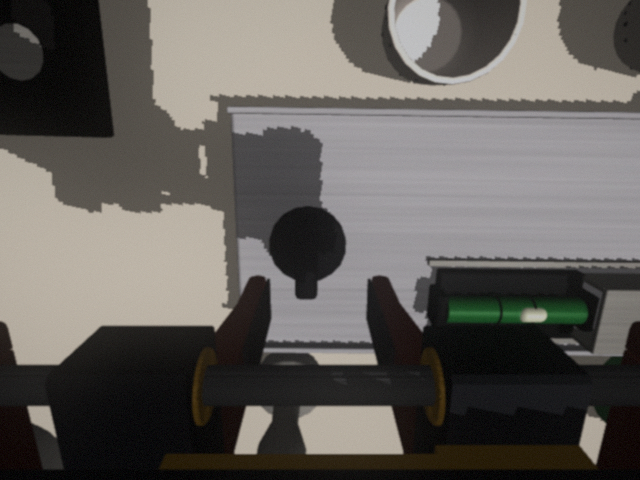

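The wing (306,285) sits between the fingers, about 7 mm off centre, and the bubble is visible at (533,315). I'll correct sideways, then go down.

Request:
{"api": "move_arm", "payload": {"deltas": [[1.5, -7, 3, 0.004, -0.001, 0.015], [0.5, 0, 24, 0, 0, 0], [0, 0, 20, 0, 0, 0], [0, 0, 8, 0, 0, 0]]}}

```text
t: 8.33
ee_pos: [549.1, -162.2, 84.6]
orientation: [-0.252, 3.126, -0.003]
ft_force: [-0.2, 0.1, 0.7]
width: 43.9
```

Run:
```python
from h import *
st()
plan((546,-167.5,72),np.radians(189.1),2,stp=32)
save(eyes.get_image("wrist"),"w5.png")
```

```text
t 8.33 p [ 549.1 -162.2   84.6] yaw -2.9809 tz [ 0.006  -0.0016 -1.    ] F [-0.2  0.1  0.7] w 43.9 q [-0.31  0.54  1.83  0.    0.76 -2.04]
left 14.0 rot left [-0.003  0.006  0.002]
[4.0, -4.7, 12.6, -0.003, 0.006, 0.002]
[0.0, 0.0, 0.0, 0.0, -0.0, -0.0]
```

View pics/w5.png

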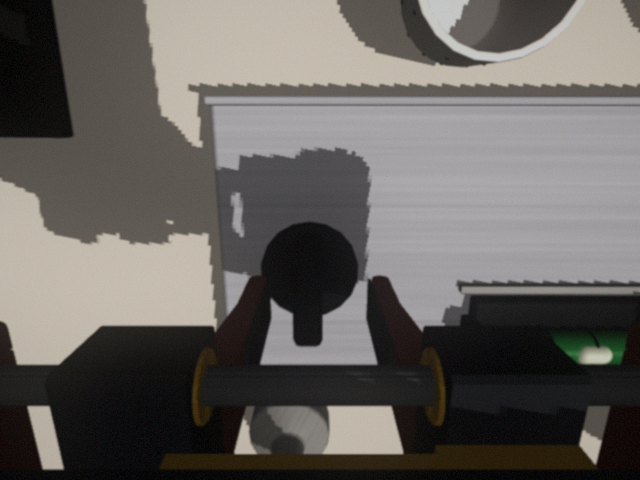

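Request:
{"api": "move_arm", "payload": {"deltas": [[3, -4.5, 8, -0.003, 0.006, 0.002], [0.5, -1, 3, 0, 0, 0], [0, -0.5, 1, 0, 0, 0]]}}

```text
t: 8.63
ee_pos: [546.6, -166.4, 71.5]
orientation: [0.254, -3.128, -0.003]
ft_force: [-0.4, -0.3, 0.9]
width: 44.0
```

Run:
```python
from h import *
st()
plan((546,-167.5,72),np.radians(189.1),2,stp=32)
```

```text
t 8.63 p [ 546.6 -166.4   71.5] yaw -2.9798 tz [-0.0031  0.0014 -1.    ] F [-0.4 -0.3  0.9] w 44.0 q [-0.32  0.56  1.83  0.    0.75 -2.05]
left 1.3 rot left [ 0.002 -0.003  0.003]
[0.8, -0.9, -0.5, 0.002, -0.003, 0.003]
[-0.0, -0.0, -0.0, -0.0, 0.0, 0.0]
```

Good. I'll close on the wing.

Request:
{"api": "move_arm", "payload": {"deltas": [[0.5, -0.8, -0.5, 0.002, -0.003, 0.003], [0, 0, 0, 0, 0, 0], [0, 0, 0, 0, 0, 0], [0, 0, 0, 0, 0, 0], [0, 0, 0, 0, 0, 0]], "hand": 1}}

```text
t: 9.05
ee_pos: [547.6, -167.9, 74.1]
orientation: [-0.247, 3.128, -0.003]
ft_force: [0.2, -0.4, 0.3]
width: 14.0
```

Run:
```python
from h import *
st()
```

```text
t 9.05 p [ 547.6 -167.9   74.1] yaw -2.9837 tz [ 0.0038 -0.0013 -1.    ] F [ 0.2 -0.4  0.3] w 14.0 q [-0.32  0.56  1.83 -0.    0.75 -2.05]
```

Request:
{"api": "move_arm", "payload": {"deltas": [[0, 0, 0, 0, 0.003, 0], [0, 0, 0, 0, 0, 0]]}}

```text
t: 9.22
ee_pos: [547.5, -167.5, 74.2]
orientation: [-0.247, 3.131, -0.002]
ft_force: [0.5, -0.9, -2.5]
width: 12.9
```

Request:
{"api": "move_arm", "payload": {"deltas": [[0, 0, 3, 0, 0, 0], [0, 0, 3, 0, 0, 0], [0, 0, 3, 0, 0, 0]]}}

```text
t: 9.47
ee_pos: [548.2, -167.5, 67.3]
orientation: [-0.247, 3.13, -0.002]
ft_force: [-7.9, 6.6, 38.4]
width: 12.7
```

Run:
```python
from h import *
st()
```

```text
t 9.47 p [ 548.2 -167.5   67.3] yaw -2.9839 tz [ 0.0018 -0.0014 -1.    ] F [-7.9  6.6 38.4] w 12.7 q [-0.32  0.57  1.83 -0.    0.74 -2.04]
```

Request:
{"api": "move_arm", "payload": {"deltas": [[0.5, 0, 1.8, 0, 0, 0.08], [0, 0, 1.8, 0, 0, 0.08], [0, 0, 1.8, 0, 0, 0.08]]}}

```text
t: 9.72
ee_pos: [548.3, -168.0, 67.4]
orientation: [0.14, 3.136, -0.003]
ft_force: [-7.7, 0.7, 21.4]
width: 12.8
```

Run:
```python
from h import *
st(); i=eyes.get_image("wrist"); save(i,"w6.png"); bub(i); s=eyes.get_image("scene"); bub(s); save(s,"s6.png",(255,190,455,290),4)
```

```text
t 9.72 p [ 548.3 -168.    67.4] yaw 3.0526 tz [ 0.0026 -0.0022 -1.    ] F [-7.7  0.7 21.4] w 12.8 q [-0.32  0.57  1.83 -0.    0.74 -1.8 ]
tube len 48.1 bubble len 2.0 n 33 err(vs tube mid) 23.89 centroid 23.66 mid -131.7 tube x 559.4
tube len 90.7 bubble len 18.9 n 62 err(vs tube mid) 7.18 centroid 7.1 mid -111.6 tube x 558.8
```

View pics/w6.png

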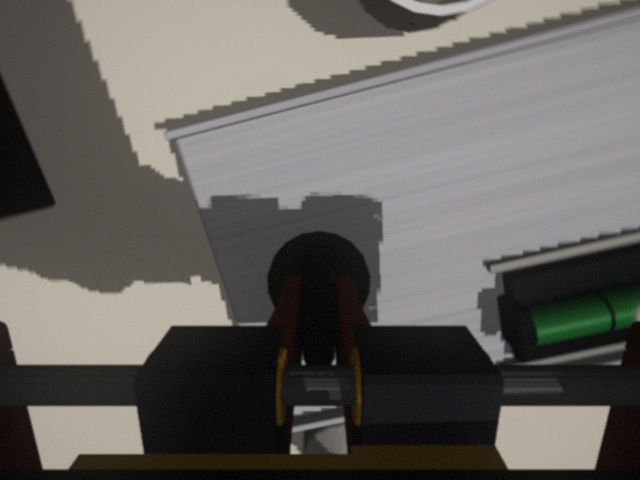

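View pics/s6.png

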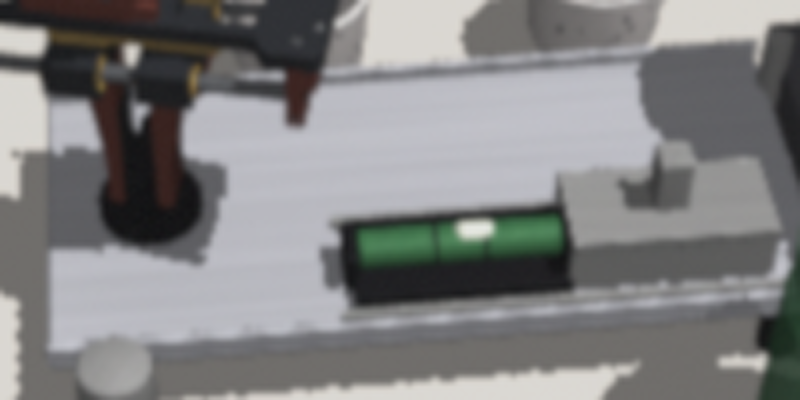

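The bubble moves the right way: a 0.247 rad turn gave about 3.6 mm, leaving about 7.2 mm.

Request:
{"api": "move_arm", "payload": {"deltas": [[0.5, 0, 1.8, 0, 0, 0.09], [0.5, 0, 1.8, 0, 0, 0.09], [0, 0, 1.8, 0, 0, 0.09], [0, 0, 1.8, 0, 0, 0.09], [0, 0, 1.8, 0, 0, 0.07]]}}

```text
t: 10.23
ee_pos: [547.9, -169.1, 67.4]
orientation: [0.829, 3.025, -0.005]
ft_force: [-7.5, 2.4, 22.3]
width: 12.8
```

Request:
{"api": "move_arm", "payload": {"deltas": [[0, 0, 1.8, 0, 0, 0]]}}

```text
t: 10.32
ee_pos: [547.9, -169.1, 67.5]
orientation: [0.836, 3.023, -0.005]
ft_force: [-6.6, 4.3, 21.4]
width: 13.0
```

Run:
```python
from h import *
st(); i=eyes.get_image("wrist"); save(i,"w7.png"); bub(i); s=eyes.get_image("scene"); bub(s); save(s,"s7.png",(330,225,410,275),10); t=eyes.get_image("top"); save(t,"t7.png",(225,215,405,325),4)
```

```text
t 10.32 p [ 547.9 -169.1   67.5] yaw 2.6022 tz [ 0.0045 -0.0043 -1.    ] F [-6.6  4.3 21.4] w 13.0 q [-0.32  0.57  1.84 -0.    0.73 -1.35]
tube len 46.5 bubble len 6.0 n 204 err(vs tube mid) 19.49 centroid 19.08 mid -133.1 tube x 558.3
tube len 91.3 bubble len 20.4 n 63 err(vs tube mid) 0.86 centroid 0.83 mid -111.9 tube x 558.8
```

View pics/w7.png

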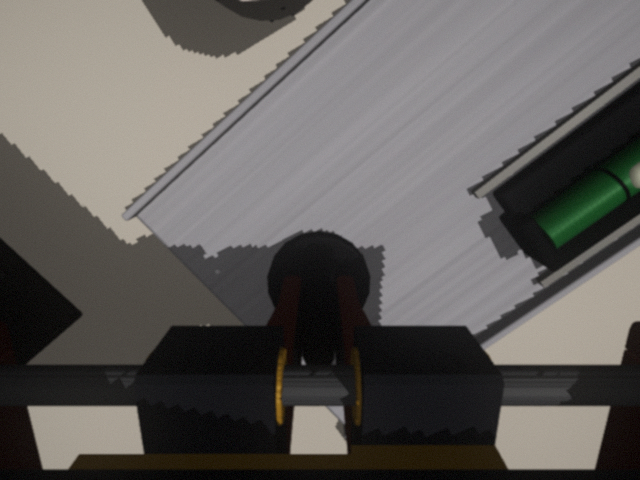

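View pics/s7.png

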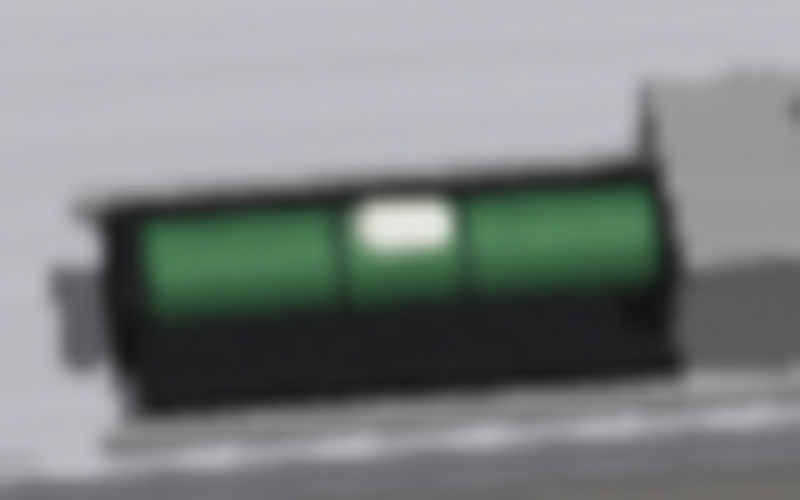

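View pics/t7.png

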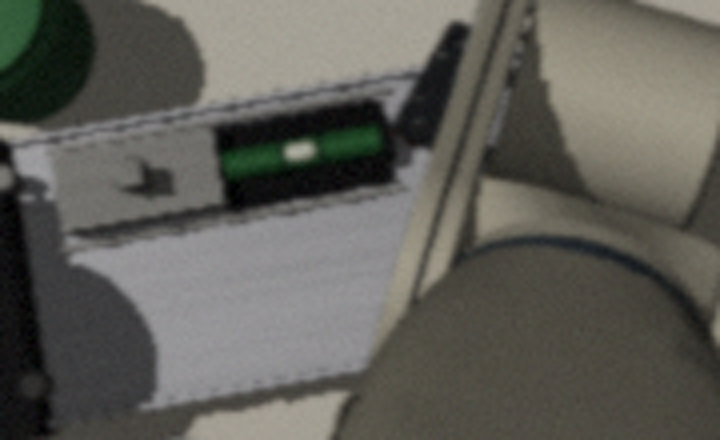

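The bubble (403,225 in the zoomed scene crop) is now nearly midway between the rings (about 341 and 466). I'll measure it at sub-pixel level against the rings.

```bash
cat >> h.py <<'E'
def rings(s):
    f=s["frame"].astype(float)
    # straighten: sample in tube coordinates (mm) on the tube's top plane
    ey=np.array([-.158,.987,0]); ex=np.array([.987,.158,0])
    V=np.array([568.3,-21.9,0]); T=s["cam_to_world"]; Ti=np.linalg.inv(T)
    ys=np.arange(-30,30.01,0.25)
    for x in (-6,-3,0,3,6,9):
        z=55.5+np.sqrt(max(0,81-x*x)) 
        P=V+np.outer(ys,ey)+x*ex+np.array([0,0,z]); C=P@Ti[:3,:3].T+Ti[:3,3]
        u=(C[:,0]/C[:,2]*s["fx"]+s["cx"]).astype(np.float32); v=(C[:,1]/C[:,2]*s["fy"]+s["cy"]).astype(np.float32)
        g=cv2.remap(f[...,1].astype(np.float32),u[None],v[None],cv2.INTER_CUBIC)[0]; r=cv2.remap(f[...,0].astype(np.float32),u[None],v[None],cv2.INTER_CUBIC)[0]
        out=[]
        for c in(-11.5,11.5):
            w=np.abs(ys-c)<5; d=np.clip(np.median(g)-g[w]-5,0,None)*(r[w]<90); out.append((round((ys[w]*d).sum()/max(d.sum(),1e-6),2),round(d.max())))
        w=np.abs(ys)<20; rr=r[w]; h=(rr.max()+np.percentile(rr,20))/2; b=ys[w][rr>h]
        print(x,"rings",out,"mid",round((out[0][0]+out[1][0])/2,2),"bubble",b.min(),b.max(),(b.min()+b.max())/2,"rmax",round(rr.max()))
E
python3 - <<'E'
from h import *
for n in("scene","top"):
    print(n); rings(eyes.get_image(n))
st()
E
```

```text
scene
-6 rings [(np.float64(-11.96), 23), (np.float64(12.4), 16)] mid 0.22 bubble -7.75 9.5 0.875 rmax 230
-3 rings [(np.float64(-12.35), 27), (np.float64(11.9), 20)] mid -0.22 bubble -8.0 9.0 0.5 rmax 229
0 rings [(np.float64(-12.49), 27), (np.float64(11.52), 20)] mid -0.49 bubble -7.5 8.25 0.375 rmax 209
3 rings [(np.float64(-12.33), 25), (np.float64(11.21), 22)] mid -0.56 bubble -7.0 7.25 0.125 rmax 135
6 rings [(np.float64(-12.14), 18), (np.float64(10.68), 18)] mid -0.73 bubble -19.75 19.75 0.0 rmax 63
9 rings [(np.float64(0.0), 0), (np.float64(0.0), 0)] mid 0.0 bubble -7.25 19.75 6.25 rmax 33
top
-6 rings [(np.float64(-12.49), 4), (np.float64(11.64), 4)] mid -0.42 bubble -6.75 7.25 0.25 rmax 44
-3 rings [(np.float64(-12.51), 14), (np.float64(11.89), 3)] mid -0.31 bubble -7.25 8.0 0.375 rmax 126
0 rings [(np.float64(-12.71), 13), (np.float64(12.71), 8)] mid 0.0 bubble -7.75 9.0 0.625 rmax 166
3 rings [(np.float64(-12.33), 8), (np.float64(13.09), 7)] mid 0.38 bubble -7.5 8.75 0.625 rmax 161
6 rings [(np.float64(-11.88), 8), (np.float64(12.72), 12)] mid 0.42 bubble -6.5 8.0 0.75 rmax 100
9 rings [(np.float64(-11.55), 3), (np.float64(12.71), 6)] mid 0.58 bubble -5.25 7.5 1.125 rmax 44
t 10.57 p [ 547.9 -169.1   67.5] yaw 2.6062 tz [ 0.0046 -0.0042 -1.    ] F [-6.4  3.  21.8] w 13.2 q [-0.32  0.57  1.84 -0.    0.73 -1.35]
```

About 0.8 mm remains by both cameras and the turn count, which is about 0.055 rad.

Request:
{"api": "move_arm", "payload": {"deltas": [[0, 0, 1.8, 0, 0, 0.05], [0, 0, 1.8, 0, 0, 0]]}}

```text
t: 10.73
ee_pos: [547.8, -169.2, 67.4]
orientation: [0.908, 3.002, -0.005]
ft_force: [-6.1, 2.9, 22.1]
width: 12.7
```

Run:
```python
from h import *
st()
for n in("scene","top"):
    i=eyes.get_image(n); print(n); rings(i); bub(i)
    save(i,f"{n}8.png")
save(eyes.get_image("scene"),"s8.png",(330,225,410,275),10)
st()
```

```text
t 10.73 p [ 547.8 -169.2   67.4] yaw 2.5542 tz [ 0.0045 -0.0045 -1.    ] F [-6.1  2.9 22.1] w 12.7 q [-0.32  0.57  1.84 -0.    0.73 -1.3 ]
scene
-6 rings [(np.float64(-12.22), 22), (np.float64(12.24), 17)] mid 0.01 bubble -8.25 8.75 0.25 rmax 229
-3 rings [(np.float64(-12.59), 26), (np.float64(11.74), 20)] mid -0.42 bubble -8.5 8.25 -0.125 rmax 229
0 rings [(np.float64(-12.74), 26), (np.float64(11.33), 22)] mid -0.7 bubble -8.5 7.5 -0.5 rmax 209
3 rings [(np.float64(-12.4), 25), (np.float64(11.1), 23)] mid -0.65 bubble -7.75 6.75 -0.5 rmax 135
6 rings [(np.float64(-12.08), 18), (np.float64(10.72), 18)] mid -0.68 bubble -19.75 19.75 0.0 rmax 63
9 rings [(np.float64(0.0), 0), (np.float64(0.0), 0)] mid 0.0 bubble -10.0 19.0 4.5 rmax 34
tube len 90.9 bubble len 20.7 n 65 err(vs tube mid) 0.35 centroid 0.21 mid -111.5 tube x 558.9
top
-6 rings [(np.float64(-12.72), 7), (np.float64(12.12), 6)] mid -0.3 bubble -8.5 6.25 -1.125 rmax 43
-3 rings [(np.float64(-13.19), 10), (np.float64(11.97), 6)] mid -0.61 bubble -7.5 7.5 0.0 rmax 128
0 rings [(np.float64(-12.91), 8), (np.float64(12.43), 11)] mid -0.24 bubble -8.5 8.0 -0.25 rmax 167
3 rings [(np.float64(-12.49), 4), (np.float64(12.63), 10)] mid 0.07 bubble -8.25 8.25 0.0 rmax 159
6 rings [(np.float64(-12.44), 6), (np.float64(11.89), 7)] mid -0.27 bubble -7.75 7.75 0.0 rmax 101
9 rings [(np.float64(-11.82), 11), (np.float64(12.85), 5)] mid 0.51 bubble -7.25 6.75 -0.25 rmax 45
tube len 91.3 bubble len 19.2 n 42 err(vs tube mid) 0.08 centroid 0.4 mid -112.1 tube x 558.0
t 10.88 p [ 547.8 -169.2   67.4] yaw 2.5565 tz [ 0.0045 -0.0045 -1.    ] F [-7.1  2.8 20.7] w 13.2 q [-0.32  0.57  1.84 -0.    0.73 -1.3 ]
```

View pics/s8.png

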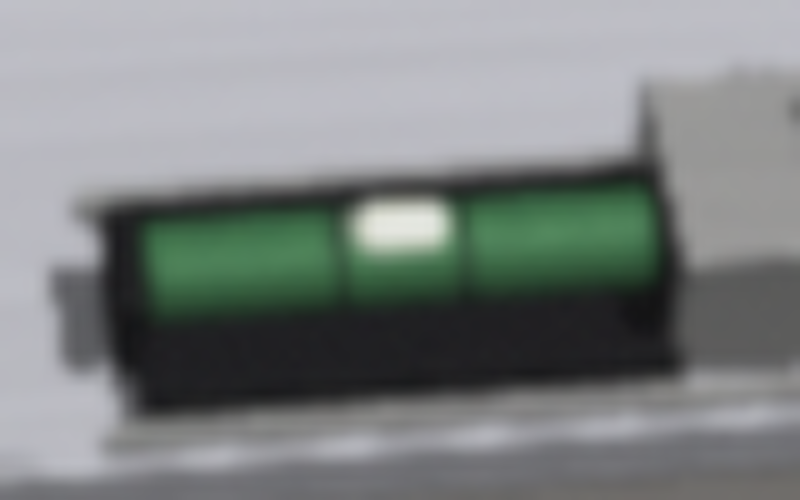

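View pics/scene8.png

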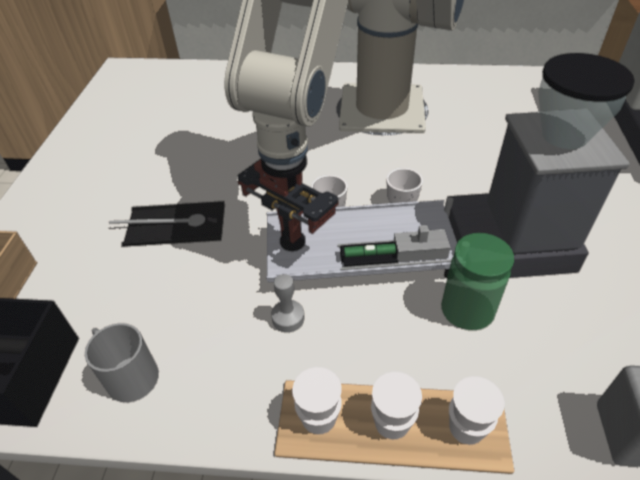

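Run:
```python
from h import *
i=eyes.get_image("scene"); W=cloud(i)
m=(W[...,2]>102)&(W[...,2]<113)&(W[...,0]>530)&(W[...,0]<585)&(W[...,1]>40)&(W[...,1]<105); P=W[m]
print("post now",cv2.minAreaRect(P[:,:2].astype(np.float32))[0],"start scene (569.4,-11.1); expect +84")
st(); print(ctrl.close_job()); st()
```

```text
post now (556.4857177734375, 70.92250061035156) start scene (569.4,-11.1); expect +84
t 10.93 p [ 547.8 -169.2   67.5] yaw 2.5565 tz [ 0.0045 -0.0045 -1.    ] F [-6.4  2.8 21.5] w 12.8 q [-0.32  0.57  1.84 -0.    0.73 -1.3 ]
the job is handed in; nothing more can be done
None
the job is handed in; nothing more can be done
```

I slid the cover off the spirit level to its stop, then gripped the winged knob and pressed it down onto its hard stop. I turned it about 0.74 rad clockwise in total and handed the job in at 10.9 s, still holding it pressed.

Last checks:
- **Bubble:** it sits between the two rings, 0.1 to 0.4 mm from centre. The individual readings from the scene and top cameras scatter by about 0.5 mm, and the turn count puts it 0.3 to 0.4 mm off.
- **Knob:** about 21 N steady downward push. It had gone down about 6.9 mm as measured at the tool, against 6 mm of travel, so a little of that is slip or give.
- **Cover:** the stop gave a reaction of up to 43 N through the fingers. The post was last seen 83 mm from where it began, against 84.5 mm predicted. That is within the camera accuracy.
- **Other things:** in the last pictures I saw no change in where the other things on the counter stand, but I did not measure them.

On my first try at gripping the post, the fingers pressed on the cover's roof with about 17 N. I opened them, raised the tool and gripped again.

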